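# Jack up the bench grinder and hold it

## Task

Slide the red jack along the bench until its saddle is centred under the grinder's lift pad (below the yellow spot on its lug), then take the orange-gripped handle bar out of its wooden stand and push it fully home in the jack's upright socket. By the bar, pump once: swing it all the way down to its stop and let it come fully back up; then swing it down to the stop a second time and finish while still holding it down, with the grinder's front raised on the jack. Do not shove the grinder or bear on it with the robot, and leave the oil bottle, brass bush and steel spool alone.

Things in the scene. Friction and masses are not known exactly. Their poses are not given: they have to be found in the camera images.
- lift_pad (a point): Centre of the underside of the grinder's lift pad: a yellow disc 30 mm across, 38 mm above the bench, below a grey lug 50 mm wide whose top (65 mm up) has a yellow spot with black centre. The lug sticks out 70 mm from the grinder's base; the pad's centre is 40 mm from the base's edge. x points level from the pad into the grinder (the way the jack goes in), z up.
- grinder: Bench grinder, green motor, two wheels, 3 kg, base 160 x 180 mm, 165 mm tall, loose on four rubber feet; tips up about its far feet when some 15 N lifts the pad. Origin on the bench under the middle of its base, 120 mm from the lift pad; x points away from the lug, z up.
- jack: Red jack, 205 mm long, 84 mm wide, 0.9 kg, loose on the bench; origin in the middle of its underside. x points forward to the saddle, y left, z up. Saddle axis at x = +83 mm, carrying grip at 0, handle socket at -65 mm. Base plate 12 mm high at the saddle, reaching 19.5 mm ahead of the saddle axis.
- jack_grip (a point): Point to grasp the jack: in its black carrying grip, an upright block 34 mm long (jack x), 20 mm thick (jack y), its top 86 mm above the bench; the point is 64 mm above the bench (22 mm below the top). Axes as the jack's.
- saddle_top (a point): Centre of the top of the jack's steel saddle, a disc 32 mm across, 32 mm above the bench when down (6 mm below the pad); it rises 22 mm per rad of pump, 20 mm in all.
- pump (a joint): Angle of the jack's handle socket: 0 = upright, grows to its stop at 0.9 rad as the handle's top swings backwards (jack's -x) and down. A spring (0.15 N m at 0, 0.42 N m at 0.9) brings it back to 0 when let up; with the grinder's weight a full stroke takes about 0.75 N m, some 6 N at the bar's grip.
- pump_hinge (a point): Centre of the pump hinge on the jack, 55 mm above the bench; the hinge axis is level, along the jack's y.
- socket_mouth (a point): Centre of the mouth of the dark steel socket (34 mm square outside), 50 mm above the hinge when upright. Round hole 18 mm across, 45 mm deep, with a 3 mm bevel at the mouth. z points out of the socket, x and y as the jack's when upright.
- socket_floor (a point): Centre of the socket's bottom, 45 mm below the mouth; a bar that is home has its foot here. The bar is a loose fit: under load it leans up to 0.1 rad further over than the socket.
- bar_grip (a point): Middle of the handle bar's orange grip (20 mm across, 50 mm long), the point to grasp; 125 mm above the bar's foot and 25 mm below its top. The bar is steel, 16 mm across, 150 mm long, 0.12 kg; z points from foot to grip. It stands upright in the stand, grip up.
- bar_foot (a point): Centre of the lower end of the bar (bevelled 4 mm). If the bar is pinched across the swing so that it pivots between the fingers, it slips out of a grip of 8 N but not of 30 N.
- stand: Wooden block 70 x 70 mm, 50 mm tall, fixed to the bench, that holds the bar upright in a hole 40 mm deep; origin under its centre.
- oil: Amber oil bottle with a red cap, 40 mm across, 110 mm tall, origin under its centre. Leave alone.
- bush: Brass bush, a ring 52 mm across, 22 mm tall, origin under its centre. Leave alone.
- spool: Steel spool, 48 mm across, 40 mm tall, origin under its centre. Leave alone.
Not all that is in view belongs to the job. Leave any black look-alike of the part that bears bar_grip alone. Of the things that look like the jack, the largest one is meant.

How it is judged:
On the way, in this order (a step that is already met when the one before it is completed fails the run):
1. the jack stands with its saddle under the lift pad (horizontal distance between saddle_top and lift_pad below 0.012 m and height (world z) of jack below 0.003 m and value of joint pump below 0.15 rad and linear speed of jack below 0.02 m/s), for 0.2 s.
2. the bar is home in the upright socket (distance between bar_foot and socket_floor below 0.007 m and angle between the z axis of bar_grip and the z axis of socket_mouth, either way round below 0.12 rad and value of joint pump below 0.15 rad), for 0.2 s.
3. first stroke: handle down, grinder lifted (value of joint pump above 0.8 rad and height (world z) of lift_pad above 0.046 m), for 0.1 s.
4. handle back up, grinder down again (value of joint pump below 0.15 rad and height (world z) of lift_pad below 0.04 m), for 0.1 s.
At the end, for the whole second after the job is handed in: The fingers hold the bar (home in the socket, foot within 12 mm of its floor) so that the pump stands beyond 0.8 rad of its 0.9, the saddle within 18 mm of the pad's centre and carrying it (over 4 N), the pad at least 46 mm above the bench, grinder at rest (all of step 3 and contact force between jack and grinder above 4 N and horizontal distance between saddle_top and lift_pad below 0.018 m and distance between bar_foot and socket_floor below 0.012 m and contact force between the fingers and bar above 1 N and linear speed of grinder below 0.02 m/s); the arm keeps its last pose, push and grip.
It fails at once if the oil bottle, bush or spool is disturbed (distance of any of oil, bush, spool from where it was at the start of the episode above 0.03 m).
It fails at once if the grinder is shoved away (distance of grinder from where it was at the start of the episode above 0.03 m).
It fails at once if the robot bears on the grinder (contact force between any of the arm, the fingers and grinder above 6 N).
It also fails if it takes over 72 s, if anything falls off the work surface, if the arm or the gripper's body presses on something with over 40 N, if the wrist force passes 120 N, or if a joint passes its speed limit or range.

## Robot

A 6-joint arm with a two-finger parallel gripper is mounted at the origin on the work surface. World frame = base frame: x ahead of the robot, y to its left, z up, the work surface at z = 0. Lengths are in m, angles in rad, forces in N, time in s.
With the tool pointing down it reaches from about 0.375 to 0.75 m from the base axis. Payload 9 kg.
Tool frame: the origin (TCP) lies midway between the tips of the shut fingers; the grasp point (between the pads) lies 19 mm behind it; z points along the fingers, y is the line along which they close (so a half turn about z gives the same grasp; the last joint's range is limited). The gripper opens to 85 mm and grips with 20 to 120 N. Pads are 22 mm wide; open, the fingers measure 114 mm over their backs; the gripper's body (76 mm by 85 mm) begins 54 mm behind the grasp point. The pads swing forward as they close: fully open they stand 13 mm farther back than shut.
Start: joints at [-1.348, 0.104, 0.097, 1.564, 0, 1.353], TCP at [0.256, -0.543, 0.231] pointing down, gripper open.
Joint ranges: [-2.99, 2.99], [-0.84, 1.86], [-1.1, 1.16], [-1.84, 2.11], [-1.51, 1.56], [-3.14, 3.14]. Speed limits (rad/s): [2.22, 2.22, 2.57, 3.14, 3.14, 3.14].

## Interface

Orientations are given as a unit quaternion [x, y, z, w].
In Python, from station import robot gives the robot as it stands. The module is installed in compiled form; this text tells all that it offers.
- The arm moves only by the tool play_rows, never from a script. Its argument "series" is a list of rows, each an object with "xyz": the shift along the world's x, y, z in cm, a list of three; "rotation": the turn, a rotation vector about the world's x, y, z in rad, a list of three; "claw": the opening, from 0 (shut) to 1 (fully open). A call has 1 to 8 rows; each row is the pose to reach, as a shift and turn from the pose commanded when the call began; what a row does not reach only later rows make up. A row lasts 1/8 s, in which the tool goes at most 62.5 mm and 10.7 degrees, less where a joint would pass 70% of its speed; a pose out of reach is approached as far as the arm can. A call with a gripper value outside its range is refused whole. The fingers move at their own pace and stop on an object; "grip_force" is the grip in N (left out, the last holds). Time passes only in rows, so rows that repeat a pose let the fingers close. It gives the time, the measured TCP pose, the force, the opening and the grip force at its end, in the units of the state.
- robot.get_obs(): the state, without advancing time (a new reading comes with each control period).
- robot.snapshot(name): name is "scene" or "top" or "wrist"; returns a dict with "frame" (480x640x3 uint8, red, green, blue), "K" (3x3 intrinsics, pixels), "extrinsics" (4x4, takes a point from camera to world coordinates). Camera axes: x right, y up, looking along -z (the intrinsics and any distortion apply to the point x, -y, -z); pixel columns grow to the right and rows downward; lengths in m; the calibration is good to about 2 mm. A picture is of the moment at which its call begins. There is no depth.
- robot.sign_off(): hands the job in; it is judged then, once.
The state is a dict: "t": time; "q": joint angles; "qd": joint speeds; "joint_torque": joint torques, N m; "tcp_pos": TCP position; "ee_rot": TCP orientation; "contact_force": force on the tool from outside, world axes, zero at the start; "wrist_torque": the same for the moment, N m; "opening": opening from 0.0 (shut) to 1.0 (fully open); "grip_force": force on a finger pad.
Only numpy, scipy, OpenCV 4.12 (cv2) and the standard library are available. Lean on these libraries where they do the work, as an engineer would, in place of code of your own. Each camera call takes 0.05 s, during which the arm holds its last target. There are 200 camera calls.

## Working session

There is one attempt and no reset: what is moved stays moved. The work goes in short steps, Python scripts to look and compute and a tool call to move; the robot and the scene stay as the last step left them, time stands still between calls to the robot, and variables do not carry over. Pictures are saved under pics/ and viewed, at most 10 in all, crops included, and the job is handed in when it is done.

Besides the shell and the picture viewer there is one more tool, called after "Request:" by a JSON object that holds its "method" and its "body", one argument or row to a line. play_rows: Moves the arm, as the interface text tells. Its arguments: {"type":"object","properties":{"series":{"type":"array","items":{"type":"object","properties":{"xyz":{"type":"array","items":{"type":"number"}},"rotation":{"type":"array","items":{"type":"number"}},"claw":{"type":"number"}}}},"grip_force":{"type":"number"}},"required":["series"]}

```bash
mkdir -p pics; cat > h.py <<'E'
import numpy as np, cv2
from station import robot
def snap(n,f=None):
    s=robot.snapshot(n); im=cv2.cvtColor(s["frame"],cv2.COLOR_RGB2BGR)
    if f: cv2.imwrite("pics/"+f,im)
    return im,np.array(s["K"]),np.array(s["extrinsics"]),s
def ray(K,E,px):
    u,v=px; d=np.array([(u-K[0,2])/K[0,0],-(v-K[1,2])/K[1,1],-1.])
    return E[:3,3],E[:3,:3]@d
def onz(K,E,px,z):
    o,d=ray(K,E,px); return o+d*(z-o[2])/d[2]
def proj(K,E,p):
    c=E[:3,:3].T@(np.array(p)-E[:3,3]); return K[0,0]*c[0]/-c[2]+K[0,2], K[1,1]*-c[1]/-c[2]+K[1,2]
def tri(a,b):
    (o1,d1),(o2,d2)=a,b; d1=d1/np.linalg.norm(d1); d2=d2/np.linalg.norm(d2)
    t=np.linalg.lstsq(np.c_[d1,-d2],o2-o1,rcond=None)[0]
    p,q=o1+t[0]*d1,o2+t[1]*d2; return (p+q)/2,np.linalg.norm(p-q)
E
python3 - <<'E'
from h import *
for n in("top","scene"):
    im,K,X,s=snap(n,n+"0.png"); print(n,s.keys(),K.tolist(),X.round(4).tolist())
print(robot.get_obs())
E
```

```text
top dict_keys(['frame', 'K', 'extrinsics']) [[621.296117420652, 0.0, 330.04891303647963], [0.0, 621.296117420652, 242.65079277858433], [0.0, 0.0, 1.0]] [[-0.0139, 0.9878, -0.1548, 0.4018], [-0.9996, -0.0175, -0.0218, -0.0468], [-0.0243, 0.1545, 0.9877, 1.199], [0.0, 0.0, 0.0, 1.0]]
scene dict_keys(['frame', 'K', 'extrinsics']) [[507.52077475903116, 0.0, 319.1011120378438], [0.0, 507.52077475903116, 243.72195284211398], [0.0, 0.0, 1.0]] [[0.831, -0.4, 0.3867, 0.8891], [0.5561, 0.5768, -0.5984, -0.5552], [0.0163, 0.7123, 0.7017, 0.7389], [0.0, 0.0, 0.0, 1.0]]
{'t': 0.1, 'q': array([-1.34767534e+00,  1.04639521e-01,  9.65397406e-02,  1.56393849e+00,
       -2.02514432e-05,  1.35308826e+00]), 'qd': array([ 0.00170931, -0.00117027,  0.00188351,  0.00031214,  0.00027692,
       -0.00096492]), 'joint_torque': array([ 6.63313171e-03, -5.58210289e+01,  5.04716885e+01,  1.30084378e-02,
       -2.35587659e-04, -1.75496984e-05]), 'tcp_pos': array([ 0.25593987, -0.54232084,  0.23059613]), 'ee_rot': array([ 9.75806714e-01,  2.18634101e-01, -1.18063120e-05, -6.20940844e-04]), 'contact_force': array([ 0.54440474, -0.63915072,  0.06661933]), 'wrist_torque': array([-0.03935051, -0.00293696, -0.04057514]), 'grip_force': 0.0, 'opening': 0.9973690727340085}
```

View pics/top0.png

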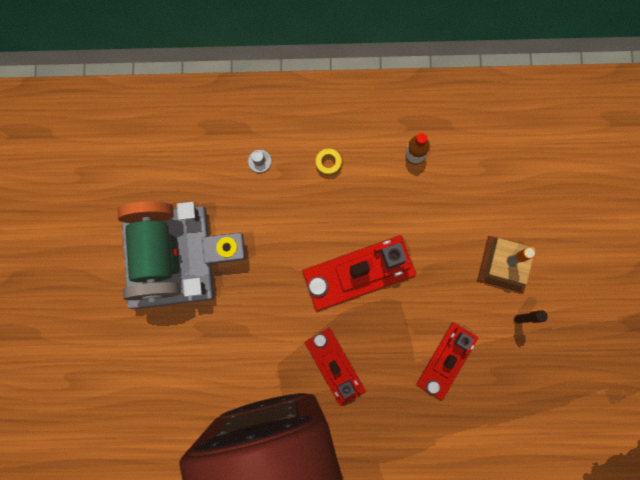

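View pics/scene0.png

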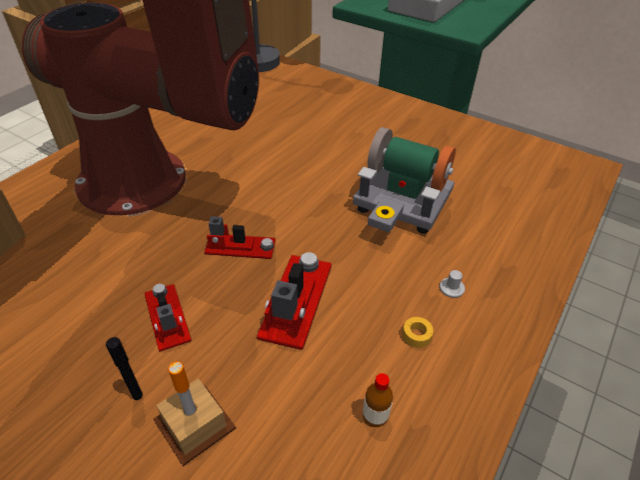

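The top view shows the large jack at about (360,272), with its saddle at (317,287) and socket at (393,255). The lug spot is at (227,247) with the grinder to its left (+y), and the stand with the bar is at (515,262). The scene view agrees, so I'll measure next.

```bash
cat > m.py <<'E'
from h import *
def cen(m,roi):
    x0,y0,x1,y1=roi; z=np.zeros_like(m); z[y0:y1,x0:x1]=m[y0:y1,x0:x1]
    n,l,st,c=cv2.connectedComponentsWithStats(z); i=1+np.argmax(st[1:,4]); return c[i],st[i,4],(l==i).astype(np.uint8)
def hsv(im,lo,hi): return cv2.inRange(cv2.cvtColor(im,cv2.COLOR_BGR2HSV),lo,hi)
E
python3 - <<'E'
from m import *
T=snap("top");S=snap("scene")
def both(name,lo,hi,rt,rs,z):
    a,na,ma=cen(hsv(T[0],lo,hi),rt); b,nb,_=cen(hsv(S[0],lo,hi),rs)
    p,e=tri(ray(T[1],T[2],a),ray(S[1],S[2],b))
    print(name,a.round(1),na,b.round(1),nb,"tri",p.round(4),"gap",e.round(4),"plane",onz(T[1],T[2],a,z).round(4),onz(S[1],S[2],b,z).round(4)); return ma
Y=((22,150,120),(35,255,255)); W=((0,0,110),(180,70,255)); B=((0,0,0),(180,255,45)); O=((8,200,200),(20,255,255))
both("spot",*Y,(205,225,250,270),(365,195,405,230),.065)
both("saddle",*W,(300,270,335,305),(295,248,322,272),.032)
both("grip",*B,(345,258,373,282),(287,262,306,292),.075)
# jack red outline
c,n,m=cen(hsv(T[0],(0,150,80),(8,255,255))|hsv(T[0],(172,150,80),(180,255,255)),(295,225,425,315))
r=cv2.minAreaRect(cv2.findContours(m,0,1)[0][0]); bx=cv2.boxPoints(r)
print("jack box",[onz(T[1],T[2],p,.012)[:2].round(4).tolist() for p in bx])
# lug grey
g=hsv(T[0],(0,0,60),(180,90,255)); 
for n,im,x0,y0,x1,y1 in(("g",T[0],110,190,260,320),("j",T[0],295,225,425,315),("s",T[0],470,220,560,300)):
    pass
a=cv2.resize(T[0][190:320,110:260],None,fx=4,fy=4,interpolation=2); cv2.imwrite("pics/c1.png",a)
b=cv2.resize(T[0][225:315,295:555],None,fx=3,fy=3,interpolation=2); cv2.imwrite("pics/c2.png",b)
E
```

```text
spot [226.3 246.6] 276 [384.6 211.8] 154 tri [0.5758 0.1708 0.0659] gap 0.0006 plane [0.5756 0.1708 0.065 ] [0.5756 0.172  0.065 ]
saddle [317.4 285.7] 246 [308.5 258.1] 160 tri [0.5036 0.0043 0.0304] gap 0.0007 plane [0.5032 0.004  0.032 ] [0.5047 0.0033 0.032 ]
grip [359.7 273.6] 49 [296.8 275.9] 304 tri [ 0.5254 -0.0721  0.0622] gap 0.0098 plane [ 0.5203 -0.0749  0.075 ] [ 0.5358 -0.0779  0.075 ]
jack box [[0.5359, 0.0367], [0.6031, -0.1591], [0.5219, -0.1851], [0.4558, 0.0087]]
```

View pics/c1.png

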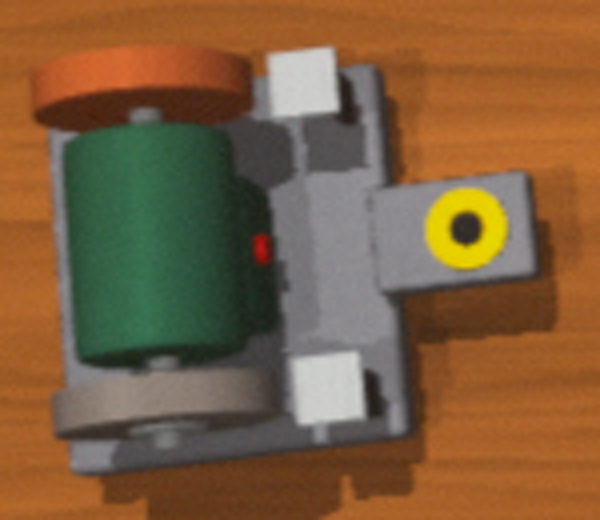

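View pics/c2.png

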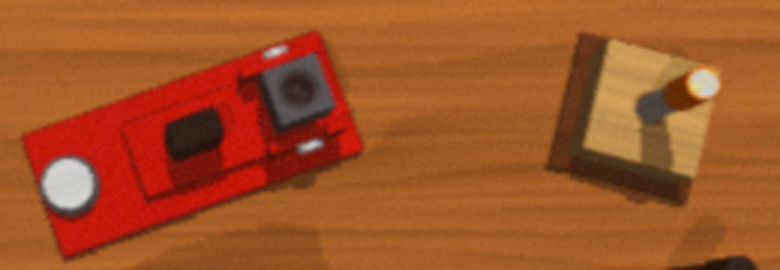

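The crops match the given sizes. The jack's box is about 207 x 86 mm, and its saddle triangulates to z = 30 mm. Next I need the lug direction, the bar and the black look-alike.

```bash
python3 - <<'E'
from m import *
T=snap("top");S=snap("scene")
P=lambda u,v:onz(T[1],T[2],(110+(u+.5)/4-.5,190+(v+.5)/4-.5),.065)[:2]
g=[P(375,192),P(527,172),P(393,292),P(538,278)]
ang=lambda a,b:np.degrees(np.arctan2(*(b-a)[::-1]))
print("lug yaw",ang(g[1],g[0]),ang(g[3],g[2]),ang(g[1],g[3])+180, "w",np.linalg.norm(g[1]-g[3]), "out edge mid",(g[1]+g[3])/2)
# base corners z~? right edge
for z in(.02,.03): 
  Q=lambda u,v:onz(T[1],T[2],(110+u/4,190+v/4),z)[:2]
  a,b=Q(380,66),Q(411,434); print("base edge yaw",ang(a,b)+180,"len",np.linalg.norm(a-b),a,b)
O=((5,120,120),(16,255,255))
top=(295+703/3,225+83/3)
print("bar top",onz(T[1],T[2],top,.16), "scene",onz(S[1],S[2],(177,368),.16), tri(ray(T[1],T[2],top),ray(S[1],S[2],(177,368))))
print("black top",onz(T[1],T[2],(541,317),.15),"foot",onz(T[1],T[2],(519,320),.01))
for n,p,z in(("oil",(421,139),.11),("bush",(328,161),.022),("spool",(259,160),.03)): print(n,onz(T[1],T[2],p,z))
E
```

```text
lug yaw 96.56681096406575 94.57642691320076 6.3148273734164775 w 0.05006527914161632 out edge mid [0.57652645 0.14012053]
base edge yaw 5.714528563245494 len 0.1801337325352516 [0.6622858  0.22197007] [0.48304727 0.20403379]
base edge yaw 5.714528563245494 len 0.17860588158193588 [0.66007684 0.21969033] [0.48235857 0.20190617]
bar top [ 0.54184575 -0.35760294  0.16      ] scene [ 0.54636199 -0.35703382  0.16      ] (array([ 0.54333151, -0.35718048,  0.15698244]), np.float64(0.003384443824111809))
black top [ 0.43485703 -0.37304619  0.15      ] foot [ 0.4342509  -0.37503592  0.01      ]
oil [ 0.76009812 -0.19052744  0.11      ]
bush [ 0.74827704 -0.01902997  0.022     ]
spool [0.7507677  0.11540216 0.03      ]
```

Request:
{"method": "play_rows", "body": {
  "series": [
    {"xyz":[4,7,2],"rotation":[0,0,0.18],"claw":1},
    {"xyz":[8,14,2],"rotation":[0,0,0.36],"claw":1},
    {"xyz":[13,22,2],"rotation":[0,0,0.54],"claw":1},
    {"xyz":[18,30,0],"rotation":[0,0,0.72],"claw":1},
    {"xyz":[22,36,-2],"rotation":[0,0,0.9],"claw":1},
    {"xyz":[25,42,-3],"rotation":[0,0,1.08],"claw":1},
    {"xyz":[27.4,46.8,-4],"rotation":[0,0,1.26],"claw":1},
    {"xyz":[27.4,46.8,-4],"rotation":[0,0,1.46],"claw":1}
  ]
}}

```text
t: 1.3
tcp_pos: [0.5071, -0.1152, 0.1997]
ee_rot: [0.584, 0.812, 0.0, 0.0]
contact_force: [-0.5, -0.2, -0.9]
opening: 1.0
grip_force: 0.0
```

```bash
python3 - <<'E'
from m import *
o=robot.get_obs(); print(o["t"],o["tcp_pos"],o["ee_rot"],o["q"])
W=snap("wrist","w1.png")
for n,p in(("grip top",(.5303,-.0745,.086)),("saddle",(.5035,.004,.032)),("mouth",(.5513,-.136,.105))): print(n,proj(W[1],W[2],p))
E
```

```text
1.3 [ 0.50714866 -0.11521472  0.19970326] [5.84019883e-01 8.11739239e-01 8.17234889e-05 4.21859118e-04] [-4.75262512e-01 -1.45757415e-01 -2.06718015e-01  1.50897711e+00
  3.68934947e-05  7.72081846e-01]
grip top (np.float64(378.26313774920413), np.float64(181.5288114450242))
saddle (np.float64(371.2515852168835), np.float64(46.26868499490291))
mouth (np.float64(379.1926890353528), np.float64(295.2735937604388))
```

View pics/w1.png

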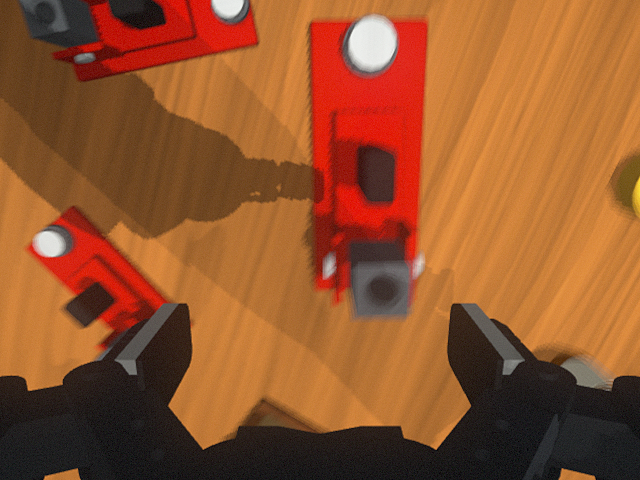

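The wrist view matches the projections: saddle at (371,44), grip at (377,173), mouth at (383,290). I'll move over the grip next.

Request:
{"method": "play_rows", "body": {
  "series": [
    {"xyz":[1.2,2,0],"claw":1},
    {"xyz":[2.3,4.1,-2],"claw":1},
    {"xyz":[2.3,4.1,-6],"claw":1},
    {"xyz":[2.3,4.1,-6],"claw":1},
    {"xyz":[2.3,4.1,-6],"claw":1}
  ]
}}

```text
invalid input at $.series[0]: expected keys xyz, rotation, claw
```

Request:
{"method": "play_rows", "body": {
  "series": [
    {"xyz":[1.2,2,0],"rotation":[0,0,0],"claw":1},
    {"xyz":[2.3,4.1,-2],"rotation":[0,0,0],"claw":1},
    {"xyz":[2.3,4.1,-6],"rotation":[0,0,0],"claw":1},
    {"xyz":[2.3,4.1,-6],"rotation":[0,0,0],"claw":1},
    {"xyz":[2.3,4.1,-6],"rotation":[0,0,0],"claw":1}
  ]
}}

```text
t: 1.98
tcp_pos: [0.5296, -0.0765, 0.1412]
ee_rot: [0.587, 0.81, 0.0, 0.001]
contact_force: [-0.3, -0.3, -0.0]
opening: 0.999
grip_force: 0.0
```

Request:
{"method": "play_rows", "body": {
  "series": [
    {"xyz":[0,0.2,-4],"rotation":[0,0,0],"claw":1},
    {"xyz":[0,0.2,-7],"rotation":[0,0,0],"claw":1},
    {"xyz":[0,0.2,-9.6],"rotation":[0,0,0],"claw":1},
    {"xyz":[0,0.2,-9.6],"rotation":[0,0,0],"claw":0.5},
    {"xyz":[0,0.2,-9.6],"rotation":[0,0,0],"claw":0},
    {"xyz":[0,0.2,-9.6],"rotation":[0,0,0],"claw":0},
    {"xyz":[0,0.2,-9.6],"rotation":[0,0,0],"claw":0}
  ],
  "grip_force": 40
}}

```text
t: 2.85
tcp_pos: [0.5304, -0.0745, 0.0453]
ee_rot: [0.586, 0.81, 0.0, 0.001]
contact_force: [-1.0, 0.6, 10.1]
opening: 0.231
grip_force: 40.6
```

```bash
python3 - <<'E'
from m import *
o=robot.get_obs(); print(o["tcp_pos"],o["opening"],o["grip_force"],o["contact_force"])
T=snap("top","t2.png");S=snap("scene")
W=((0,0,110),(180,70,255))
a,na,_=cen(hsv(T[0],*W),(300,270,335,305));b,nb,_=cen(hsv(S[0],*W),(295,248,322,272))
print(a,na,b,nb,onz(T[1],T[2],a,.032),onz(S[1],S[2],b,.032))
E
```

```text
[ 0.53035313 -0.07451462  0.04534432] 0.23094213746312792 40.56645691394806 [-0.98641754  0.61056295 10.05302178]Traceback (most recent call last):
  File "<stdin>", line 5, in <module>
  File "m.py", line 4, in cen
    n,l,st,c=cv2.connectedComponentsWithStats(z); i=1+np.argmax(st[1:,4]); return c[i],st[i,4],(l==i).astype(np.uint8)
                                                      ~~~~~~~~~^^^^^^^^^^
    return _wrapfunc(a, 'argmax', axis=axis, out=out, **kwds)
    return bound(*args, **kwds)
ValueError: attempt to get argmax of an empty sequence
```

Request:
{"method": "play_rows", "body": {
  "series": [
    {"xyz":[0.5,0.5,0.1],"rotation":[0,0,-0.02],"claw":0},
    {"xyz":[1.5,1.5,0.1],"rotation":[0,0,-0.06],"claw":0},
    {"xyz":[3,3.3,0.1],"rotation":[0,0,-0.11],"claw":0},
    {"xyz":[4.5,5.2,0.1],"rotation":[0,0,-0.16],"claw":0},
    {"xyz":[5.6,6.9,0.1],"rotation":[0,0,-0.21],"claw":0},
    {"xyz":[6.2,8.3,0.1],"rotation":[0,0,-0.222],"claw":0},
    {"xyz":[6.2,8.3,0.1],"rotation":[0,0,-0.222],"claw":0},
    {"xyz":[6.2,8.3,0.1],"rotation":[0,0,-0.222],"claw":0}
  ]
}}

```text
t: 3.95
tcp_pos: [0.592, 0.0096, 0.0454]
ee_rot: [0.672, 0.74, 0.001, 0.0]
contact_force: [2.3, 4.7, 1.0]
opening: 0.225
grip_force: 40.9
```

```bash
python3 - <<'E'
from m import *
o=robot.get_obs(); print(o["tcp_pos"],o["ee_rot"],o["opening"],o["grip_force"],o["contact_force"])
W=snap("wrist","w3.png");S=snap("scene","s3.png"); cv2.imwrite("pics/both3.png",np.hstack([cv2.resize(W[0],(400,300)),cv2.resize(S[0][100:400,200:600],(400,300))]))
p=o["tcp_pos"]; y=2*np.arctan2(o["ee_rot"][1],o["ee_rot"][0]); print("yaw",np.degrees(y))
for z in(.032,): print("saddle pred",proj(W[1],W[2],[p[0]+.083*np.cos(y),p[1]+.083*np.sin(y),z]),proj(S[1],S[2],[p[0]+.083*np.cos(y),p[1]+.083*np.sin(y),z]))
print("spot pred",proj(W[1],W[2],(.5757,.1712,.065)),proj(S[1],S[2],(.5757,.1712,.065)))
E
```

```text
[0.59195965 0.0096256  0.04540125] [6.72076981e-01 7.40480350e-01 1.17419098e-03 6.91926643e-05] 0.2252199906170065 40.88543236255646 [2.30438998 4.67829535 0.96923147]
yaw 95.5447874715857
saddle pred (np.float64(320.28781174064943), np.float64(69.17835982647935)) (np.float64(367.194102368497), np.float64(247.8094988615748))
spot pred (np.float64(318.66586565064847), np.float64(-338.06440047231604)) (np.float64(384.46762255125026), np.float64(212.0136794467254))
```

View pics/both3.png

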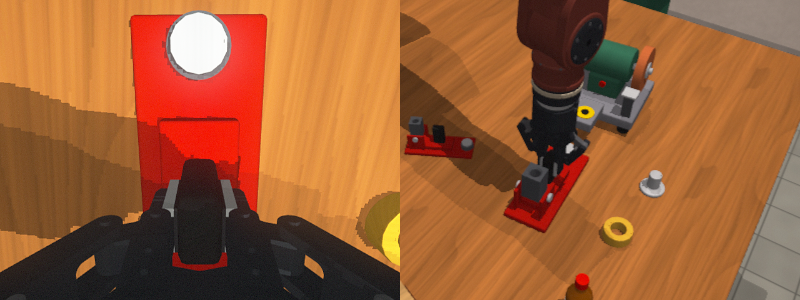

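The jack is held. The wrist view shows the saddle at (317,70) full-scale against a predicted (320,69), so I'll slide it in.

Request:
{"method": "play_rows", "body": {
  "series": [
    {"xyz":[-0.2,1.5,0],"rotation":[0,0,0],"claw":0},
    {"xyz":[-0.35,3.3,0],"rotation":[0,0,0],"claw":0},
    {"xyz":[-0.5,5,0],"rotation":[0,0,0],"claw":0},
    {"xyz":[-0.7,6.5,0],"rotation":[0,0,0],"claw":0},
    {"xyz":[-0.8,7.5,0],"rotation":[0,0,0],"claw":0},
    {"xyz":[-0.85,7.9,0],"rotation":[0,0,0],"claw":0},
    {"xyz":[-0.85,7.9,0],"rotation":[0,0,0],"claw":0},
    {"xyz":[-0.85,7.9,0],"rotation":[0,0,0],"claw":0}
  ]
}}

```text
t: 5.05
tcp_pos: [0.5831, 0.0875, 0.0454]
ee_rot: [0.673, 0.74, 0.0, 0.0]
contact_force: [-0.6, -2.5, 4.8]
opening: 0.231
grip_force: 41.4
```

```bash
python3 - <<'E'
from m import *
o=robot.get_obs(); p=o["tcp_pos"]; y=2*np.arctan2(o["ee_rot"][1],o["ee_rot"][0]); s=p[:2]+.083*np.array([np.cos(y),np.sin(y)])
print(p,np.degrees(y),"saddle",s,o["contact_force"],o["opening"])
T=snap("top");S=snap("scene");Y=((22,150,120),(35,255,255))
b,nb,_=cen(hsv(S[0],*Y),(365,185,405,235));print(b,nb,onz(S[1],S[2],b,.065))
E
```

```text
[0.58309093 0.08747151 0.04537896] 95.46048389265968 saddle [0.57519272 0.17009486] [-0.63809342 -2.52488083  4.77403774] 0.23145243529677723
[387.94117647 216.52941176] 17 [0.58807398 0.16300921 0.065     ]
```

The saddle works out at (575.2, 170.1) mm against the pad at (575.7, 171.2). I'll release, rise and go to the bar.

Request:
{"method": "play_rows", "body": {
  "series": [
    {"xyz":[0,0,0],"rotation":[0,0,0],"claw":0.5},
    {"xyz":[0,0,0],"rotation":[0,0,0],"claw":1},
    {"xyz":[0,0,0],"rotation":[0,0,0],"claw":1},
    {"xyz":[0,0,2],"rotation":[0,0,0],"claw":1},
    {"xyz":[0,0,8],"rotation":[0,0,0],"claw":1},
    {"xyz":[0,0,14],"rotation":[0,0,0],"claw":1},
    {"xyz":[0,-4,19],"rotation":[0,0,0],"claw":1},
    {"xyz":[0,-10,21],"rotation":[0,0,0],"claw":1}
  ]
}}

```text
t: 6.15
tcp_pos: [0.5839, -0.0102, 0.2597]
ee_rot: [0.671, 0.741, 0.002, 0.003]
contact_force: [1.5, -0.3, -0.7]
opening: 0.994
grip_force: 0.0
```

Request:
{"method": "play_rows", "body": {
  "series": [
    {"xyz":[-0.5,-6,0],"rotation":[0,0,0],"claw":1},
    {"xyz":[-1,-12,0],"rotation":[0,0,0],"claw":1},
    {"xyz":[-2,-18,0],"rotation":[0,0,0],"claw":1},
    {"xyz":[-3,-24,0],"rotation":[0,0,0],"claw":1},
    {"xyz":[-4,-30,0],"rotation":[0,0,0],"claw":1},
    {"xyz":[-4,-34.5,0],"rotation":[0,0,0],"claw":1},
    {"xyz":[-4,-34.5,0],"rotation":[0,0,0],"claw":1},
    {"xyz":[-4,-34.5,0],"rotation":[0,0,0],"claw":1}
  ]
}}

```text
t: 7.15
tcp_pos: [0.5429, -0.3549, 0.2552]
ee_rot: [0.673, 0.74, 0.0, 0.0]
contact_force: [-0.4, -0.6, -0.6]
opening: 1.004
grip_force: 0.0
```

```bash
python3 - <<'E'
from m import *
o=robot.get_obs(); print(o["tcp_pos"],np.degrees(2*np.arctan2(o["ee_rot"][1],o["ee_rot"][0])),o["contact_force"])
W=snap("wrist");T=snap("top");S=snap("scene")
cv2.imwrite("pics/w4.png",np.hstack([cv2.resize(W[0],(400,300)),cv2.resize(T[0][200:350,100:300],(400,300))]))
print("bar top pred",proj(W[1],W[2],(.5435,-.3572,.16)),"hole",proj(W[1],W[2],(.5435,-.3572,.05)))
Y=((22,150,120),(35,255,255))
a,na,_=cen(hsv(T[0],*Y),(205,225,250,270));b,nb,_=cen(hsv(S[0],*Y),(365,195,405,230))
print("spot",onz(T[1],T[2],a,.065),na,onz(S[1],S[2],b,.065),nb)
# socket mouth: dark hole
for I,px in((T,None),(S,None)): print(proj(I[1],I[2],(.5893,.0228,.105)))
E
```

```text
[ 0.54291268 -0.35485772  0.25521333] 95.4651379456663 [-0.43841105 -0.59166968 -0.59042814]
bar top pred (np.float64(320.3255392807672), np.float64(244.18960316064087)) hole (np.float64(319.82033482774943), np.float64(207.25985556362818))
spot [0.57562219 0.17079215 0.065     ] 277 [0.57556161 0.17199869 0.065     ] 156
(np.float64(304.5307216978508), np.float64(234.2881128493416))
(np.float64(353.771258331861), np.float64(242.7475279144621))
```

View pics/w4.png

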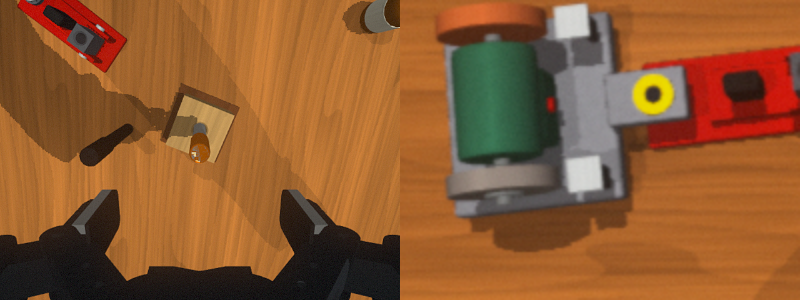

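The wrist view shows the bar top near (320,249) against a predicted (320,244). The jack is straight under the lug and the grinder hasn't moved. I'll refine the bar and socket positions before grasping.

```bash
python3 - <<'E'
from m import *
W=snap("wrist");T=snap("top");S=snap("scene")
m=hsv(W[0],(5,150,60),(16,255,255)); c,n,_=cen(hsv(W[0],(0,0,170),(30,120,255)),(300,220,345,265)); print("white top",c,n,onz(W[1],W[2],c,.16))
h=hsv(T[0],(0,0,0),(180,110,105)); c,n,mm=cen(h,(290,220,325,250)); r=cv2.minAreaRect(cv2.findContours(mm,0,1)[0][0]); print("socket",c,n,r,onz(T[1],T[2],r[0],.105))
t=cv2.resize(T[0][205:255,265:330],None,fx=6,fy=6,interpolation=2);s=cv2.resize(S[0][215:285,325:395],(350,300),interpolation=2); cv2.imwrite("pics/sock.png",np.hstack([t,s]))
w=cv2.resize(W[0][180:280,270:370],(300,300),interpolation=2); cv2.imwrite("pics/sock.png",np.hstack([t,s[:300]][:2]) if 0 else np.hstack([cv2.resize(t,(390,300)),cv2.resize(s,(300,300))[:, :],])[:, :690]); 
a=cv2.imread("pics/sock.png"); cv2.imwrite("pics/sock.png",np.hstack([a[:,:500],w]))
E
```

```text
white top [317.26666667 258.66666667] 15 [ 0.54295361 -0.36519954  0.16      ]
socket [305.28808864 235.80055402] 361 ((305.0287170410156, 236.31558227539062), (20.370542526245117, 19.193578720092773), 84.80557250976562) [0.58560822 0.02193651 0.105     ]
```

View pics/sock.png

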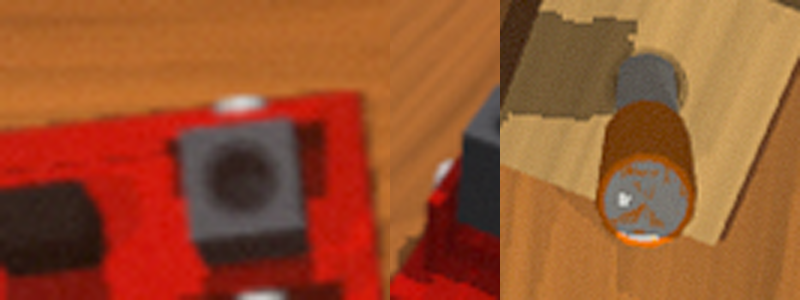

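Request:
{"method": "play_rows", "body": {
  "series": [
    {"xyz":[0.05,-0.3,-4],"rotation":[0,0,0],"claw":1},
    {"xyz":[0.05,-0.3,-8],"rotation":[0,0,0],"claw":1},
    {"xyz":[0.05,-0.3,-12],"rotation":[0,0,0],"claw":0.8},
    {"xyz":[0.05,-0.3,-13.9],"rotation":[0,0,0],"claw":0.6},
    {"xyz":[0.05,-0.3,-13.9],"rotation":[0,0,0],"claw":0.4},
    {"xyz":[0.05,-0.3,-13.9],"rotation":[0,0,0],"claw":0},
    {"xyz":[0.05,-0.3,-13.9],"rotation":[0,0,0],"claw":0},
    {"xyz":[0.05,-0.3,-13.9],"rotation":[0,0,0],"claw":0}
  ],
  "grip_force": 50
}}

```text
t: 8.45
tcp_pos: [0.5442, -0.3589, 0.1171]
ee_rot: [0.673, 0.74, -0.0, 0.002]
contact_force: [0.2, 1.4, 7.1]
opening: 0.228
grip_force: 49.2
```

Request:
{"method": "play_rows", "body": {
  "series": [
    {"xyz":[0,0,1],"rotation":[0,0,0],"claw":0},
    {"xyz":[0,0,3],"rotation":[0,0,0],"claw":0},
    {"xyz":[0,0,6],"rotation":[0,0,0],"claw":0},
    {"xyz":[0,0,10],"rotation":[0,0,0],"claw":0},
    {"xyz":[0,0,13],"rotation":[0,0,0],"claw":0},
    {"xyz":[0,0,13],"rotation":[0,0,0],"claw":0},
    {"xyz":[0,0,13],"rotation":[0,0,0],"claw":0}
  ]
}}

```text
t: 9.32
tcp_pos: [0.5433, -0.358, 0.2448]
ee_rot: [0.673, 0.74, 0.0, -0.0]
contact_force: [0.7, -0.3, -1.4]
opening: 0.225
grip_force: 48.9
```

Request:
{"method": "play_rows", "body": {
  "series": [
    {"xyz":[0.4,4,0],"rotation":[0,0,0],"claw":0},
    {"xyz":[1,10,0],"rotation":[0,0,0],"claw":0},
    {"xyz":[2,16,0],"rotation":[0,0,0],"claw":0},
    {"xyz":[3,22,0],"rotation":[0,0,0],"claw":0},
    {"xyz":[4,28,0],"rotation":[0,0,0],"claw":0},
    {"xyz":[4.5,33,0],"rotation":[0,0,0],"claw":0},
    {"xyz":[4.5,36,0],"rotation":[0,0,0],"claw":0},
    {"xyz":[4.5,37.8,0],"rotation":[0,0,0],"claw":0}
  ]
}}

```text
t: 10.32
tcp_pos: [0.5877, 0.0215, 0.2439]
ee_rot: [0.672, 0.741, -0.001, -0.001]
contact_force: [0.4, 0.1, -1.1]
opening: 0.217
grip_force: 49.0
```

Request:
{"method": "play_rows", "body": {
  "series": [
    {"xyz":[0,0.2,-1],"rotation":[0,0,0],"claw":0},
    {"xyz":[0,0.2,-2.3],"rotation":[0,0,0],"claw":0},
    {"xyz":[0,0.2,-2.3],"rotation":[0,0,0],"claw":0}
  ]
}}

```text
t: 10.7
tcp_pos: [0.5875, 0.0209, 0.22]
ee_rot: [0.673, 0.74, -0.001, -0.001]
contact_force: [-0.1, -0.5, -1.4]
opening: 0.223
grip_force: 49.0
```

```bash
python3 - <<'E'
from m import *
o=robot.get_obs(); print(o["tcp_pos"],o["ee_rot"],np.degrees(2*np.arctan2(o["ee_rot"][1],o["ee_rot"][0])),o["contact_force"])
W=snap("wrist");S=snap("scene");p=o["tcp_pos"]
for n,I in(("w",W),("s",S)): print(n,"foot",proj(I[1],I[2],(p[0],p[1],p[2]-.107)),"mouth",proj(I[1],I[2],(.5887,.0222,.105)))
w=cv2.resize(W[0][60:360,160:480],(400,375));s=S[0][150:275,290:423]; cv2.imwrite("pics/ins.png",np.hstack([w,cv2.resize(s,(400,375),interpolation=2)]))
E
```

```text
[0.58749393 0.02086992 0.22003138] [ 0.67307903  0.7395691  -0.00085282 -0.00120331] 95.38958118072325 [-0.08224721 -0.53461056 -1.40267029]
w foot (np.float64(320.25705958217645), np.float64(235.0681933075404)) mouth (np.float64(322.40285754449724), np.float64(229.86229678947882))
s foot (np.float64(352.6290487386095), np.float64(239.73725206876145)) mouth (np.float64(353.31020928768515), np.float64(242.80677701678863))
```

View pics/ins.png

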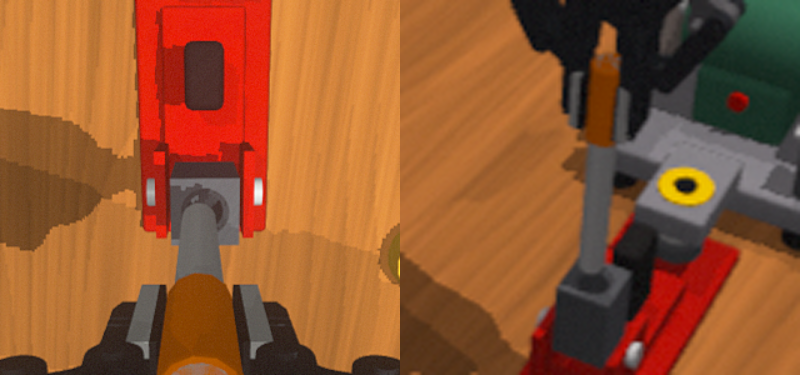

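The wrist view shows the socket's top face centred at about (324,228) full-scale, with the bar foot just behind and left of it. The correction is roughly +2 mm in x and +2 mm in y. I'll apply it and enter the mouth.

Request:
{"method": "play_rows", "body": {
  "series": [
    {"xyz":[0.15,0.2,0],"rotation":[0,0,0],"claw":0},
    {"xyz":[0.15,0.2,0],"rotation":[0,0,0],"claw":0},
    {"xyz":[0.15,0.2,-0.5],"rotation":[0,0,0],"claw":0},
    {"xyz":[0.15,0.2,-1],"rotation":[0,0,0],"claw":0},
    {"xyz":[0.15,0.2,-1.4],"rotation":[0,0,0],"claw":0},
    {"xyz":[0.15,0.2,-1.4],"rotation":[0,0,0],"claw":0}
  ]
}}

```text
t: 11.55
tcp_pos: [0.5897, 0.0237, 0.2077]
ee_rot: [0.673, 0.74, -0.0, 0.0]
contact_force: [0.1, -1.5, -2.2]
opening: 0.221
grip_force: 48.9
```

Request:
{"method": "play_rows", "body": {
  "series": [
    {"xyz":[0,0,-0.8],"rotation":[0,0,0],"claw":0},
    {"xyz":[0,0,-1.6],"rotation":[0,0,0],"claw":0},
    {"xyz":[0,0,-2.4],"rotation":[0,0,0],"claw":0},
    {"xyz":[0,0,-2.4],"rotation":[0,0,0],"claw":0}
  ]
}}

```text
t: 12.05
tcp_pos: [0.5895, 0.0237, 0.1831]
ee_rot: [0.673, 0.74, -0.0, -0.0]
contact_force: [0.0, -2.8, -2.3]
opening: 0.221
grip_force: 48.9
```

Request:
{"method": "play_rows", "body": {
  "series": [
    {"xyz":[0,-0.05,-0.7],"rotation":[0,0,0],"claw":0},
    {"xyz":[0,-0.05,-1.3],"rotation":[0,0,0],"claw":0},
    {"xyz":[0,-0.05,-1.7],"rotation":[0,0,0],"claw":0},
    {"xyz":[0,-0.05,-1.7],"rotation":[0,0,0],"claw":0},
    {"xyz":[0,-0.05,-1.7],"rotation":[0,0,0],"claw":0}
  ]
}}

```text
t: 12.68
tcp_pos: [0.5899, 0.0233, 0.1672]
ee_rot: [0.673, 0.74, 0.0, 0.0]
contact_force: [0.0, -2.5, 0.3]
opening: 0.221
grip_force: 49.3
```

Request:
{"method": "play_rows", "body": {
  "series": [
    {"xyz":[0,-0.05,-0.15],"rotation":[0,0,0],"claw":0},
    {"xyz":[0,-0.05,-0.3],"rotation":[0,0,0],"claw":0},
    {"xyz":[0,-0.05,-0.3],"rotation":[0,0,0],"claw":0}
  ]
}}

```text
t: 13.05
tcp_pos: [0.5905, 0.0229, 0.1669]
ee_rot: [0.672, 0.74, 0.001, 0.001]
contact_force: [-4.7, -1.4, 17.5]
opening: 0.219
grip_force: 51.7
```

```bash
python3 - <<'E'
from m import *
o=robot.get_obs(); print(o["t"],o["tcp_pos"],o["contact_force"],o["wrist_torque"])
S=snap("scene");T=snap("top"); cv2.imwrite("pics/home.png",cv2.resize(S[0][170:290,290:450],(640,480),interpolation=2))
Y=((22,150,120),(35,255,255)); b,nb,_=cen(hsv(S[0],*Y),(365,185,405,235)); print("spot",b,nb,onz(S[1],S[2],b,.065))
E
```

```text
13.05 [0.59054689 0.0229266  0.16688248] [-4.72093524 -1.37543537 17.47653577] [-0.38643041  1.36897764 -0.04735929]
spot [384.56129032 211.74193548] 155 [0.57545338 0.1720501  0.065     ]
```

View pics/home.png

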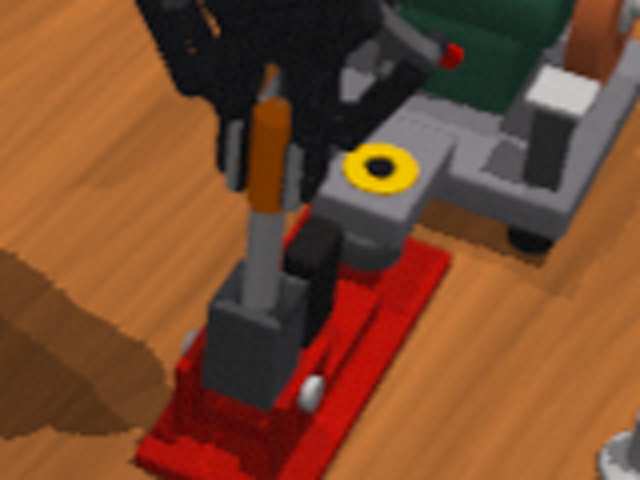

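The bar is home: it stopped on the socket floor with 17 N, and the picture shows it seated upright with the grinder unmoved. Now the first stroke, on an arc of 130 mm radius about the hinge.

Request:
{"method": "play_rows", "body": {
  "series": [
    {"xyz":[-0.05,0,0.2],"rotation":[0,0,0],"claw":0},
    {"xyz":[-0.05,0,0.2],"rotation":[0,0,0],"claw":0},
    {"xyz":[-0.05,0,0.2],"rotation":[0,0,0],"claw":0},
    {"xyz":[0.1,-1.3,0.15],"rotation":[0,0,0],"claw":0},
    {"xyz":[0.2,-2.6,-0.05],"rotation":[0,0,0],"claw":0},
    {"xyz":[0.35,-3.85,-0.4],"rotation":[0,0,0],"claw":0},
    {"xyz":[0.35,-3.85,-0.4],"rotation":[0,0,0],"claw":0}
  ],
  "grip_force": 60
}}

```text
t: 14.02
tcp_pos: [0.5936, -0.0153, 0.1607]
ee_rot: [0.673, 0.74, 0.001, -0.0]
contact_force: [-1.1, 2.3, 6.3]
opening: 0.219
grip_force: 60.6
```

```bash
cat > st.py <<'E'
from m import *
o=robot.get_obs(); p=o["tcp_pos"]; b=np.array([.0958,-.9954]); h=np.array([.590,.0233])
d=p[:2]-h; print("t",o["t"],p.round(4),"F",o["contact_force"].round(1),"tq",o["wrist_torque"].round(2),"open",round(o["opening"],3))
bk=d@b; z=p[2]+.019-.055; print("bar angle",np.arctan2(bk,z).round(3),"R",np.hypot(bk,z).round(4),"q",o["q"].round(2))
S=snap("scene");Y=((22,150,120),(35,255,255)); c,n,_=cen(hsv(S[0],*Y),(365,175,405,235)); print("spot px",c.round(1),n, "as height", [round(tri(ray(S[1],S[2],c),(np.array([.5757,.1712,0]),np.array([0,0,1.])))[0][2],4)])
E
python3 st.py
```

```text
t 14.025 [ 0.5936 -0.0153  0.1607] F [-1.1  2.3  6.3] tq [0.82 0.33 0.02] open 0.219
bar angle 0.302 R 0.1306 q [-0.25  0.08 -0.05  1.43  0.    1.23]
spot px [387. 213.] 102 as height [np.float64(0.0632)]
```

Request:
{"method": "play_rows", "body": {
  "series": [
    {"xyz":[0.1,-0.9,-0.35],"rotation":[0,0,0],"claw":0},
    {"xyz":[0.17,-1.8,-0.71],"rotation":[0,0,0],"claw":0},
    {"xyz":[0.25,-2.65,-1.2],"rotation":[0,0,0],"claw":0},
    {"xyz":[0.34,-3.5,-1.7],"rotation":[0,0,0],"claw":0},
    {"xyz":[0.4,-4.3,-2.3],"rotation":[0,0,0],"claw":0},
    {"xyz":[0.48,-5,-2.9],"rotation":[0,0,0],"claw":0},
    {"xyz":[0.55,-5.7,-3.6],"rotation":[0,0,0],"claw":0},
    {"xyz":[0.55,-5.7,-3.6],"rotation":[0,0,0],"claw":0}
  ]
}}

```text
t: 15.08
tcp_pos: [0.599, -0.072, 0.1243]
ee_rot: [0.672, 0.74, 0.001, -0.001]
contact_force: [-0.9, 2.8, 7.2]
opening: 0.218
grip_force: 61.2
```

```bash
python3 st.py
```

```text
t 15.075 [ 0.599  -0.072   0.1243] F [-0.9  2.8  7.2] tq [0.96 0.36 0.11] open 0.218
bar angle 0.826 R 0.1302 q [-0.34  0.12 -0.08  1.37  0.    1.14]
spot px [385.7 206.9] 150 as height [np.float64(0.0788)]
```

Request:
{"method": "play_rows", "body": {
  "series": [
    {"xyz":[0.03,-0.33,-0.37],"rotation":[0,0,0],"claw":0},
    {"xyz":[0.06,-0.63,-0.74],"rotation":[0,0,0],"claw":0},
    {"xyz":[0.1,-1,-1.25],"rotation":[0,0,0],"claw":0},
    {"xyz":[0.1,-1,-1.25],"rotation":[0,0,0],"claw":0},
    {"xyz":[0.1,-1,-1.25],"rotation":[0,0,0],"claw":0}
  ]
}}

```text
t: 15.75
tcp_pos: [0.6001, -0.0816, 0.1123]
ee_rot: [0.672, 0.74, 0.001, -0.0]
contact_force: [-1.4, 1.9, 8.0]
opening: 0.217
grip_force: 61.6
```

```bash
python3 st.py
```

```text
t 15.75 [ 0.6001 -0.0816  0.1123] F [-1.4  1.9  8. ] tq [1.01 0.44 0.12] open 0.217
bar angle 0.944 R 0.1301 q [-0.35  0.13 -0.09  1.35  0.    1.12]
spot px [386.3 205.7] 148 as height [np.float64(0.0821)]
```

Request:
{"method": "play_rows", "body": {
  "series": [
    {"xyz":[0.02,-0.2,-0.3],"rotation":[0,0,0],"claw":0},
    {"xyz":[0.04,-0.4,-0.6],"rotation":[0,0,0],"claw":0},
    {"xyz":[0.04,-0.4,-0.6],"rotation":[0,0,0],"claw":0},
    {"xyz":[0.04,-0.4,-0.6],"rotation":[0,0,0],"claw":0}
  ]
}}

```text
t: 16.3
tcp_pos: [0.6005, -0.0856, 0.1063]
ee_rot: [0.672, 0.74, 0.001, -0.0]
contact_force: [-1.7, 2.7, 8.8]
opening: 0.216
grip_force: 61.4
```

```bash
python3 st.py
```

```text
t 16.3 [ 0.6005 -0.0856  0.1063] F [-1.7  2.7  8.8] tq [0.94 0.41 0.11] open 0.216
bar angle 1.0 R 0.13 q [-0.36  0.14 -0.09  1.34  0.    1.12]
spot px [386.5 205.1] 141 as height [np.float64(0.0836)]
```

```bash
cat >> st.py <<'E'
T=snap("top"); a,na,ma=cen(hsv(T[0],*Y),(195,225,260,275)); p,e=tri(ray(T[1],T[2],a),ray(S[1],S[2],c)); print("top spot",a.round(1),na,"tri",p.round(4),e.round(4))
r=hsv(T[0],(0,150,60),(8,255,255))|hsv(T[0],(172,150,60),(180,255,255)); k,n,m=cen(r,(235,215,330,285))
m=cv2.findContours(m,0,1)[0]; m=max(m,key=cv2.contourArea); x=m[:,0,:]
print("jack red",n,"extent",x.min(0),x.max(0),"rear",onz(T[1],T[2],x[x[:,0].argmax()].astype(float),.012).round(4))
E
python3 st.py
```

```text
t 16.35 [ 0.6006 -0.0856  0.1063] F [-2.3  2.2  7.5] tq [0.93 0.35 0.14] open 0.218
bar angle 1.0 R 0.1301 q [-0.36  0.14 -0.09  1.34  0.    1.12]
spot px [386.6 205.1] 141 as height [np.float64(0.0837)]
top spot [221.7 245.9] 283 tri [0.5753 0.1767 0.0792] 0.0009
jack red 5041 extent [235 215] [329 284] rear [ 0.5079 -0.0175  0.012 ]
```

Request:
{"method": "play_rows", "body": {
  "series": [
    {"xyz":[0.02,-0.2,-0.3],"rotation":[0,0,0],"claw":0},
    {"xyz":[0.02,-0.25,-0.4],"rotation":[0,0,0],"claw":0},
    {"xyz":[0.02,-0.25,-0.4],"rotation":[0,0,0],"claw":0}
  ]
}}

```text
t: 16.82
tcp_pos: [0.601, -0.0877, 0.1029]
ee_rot: [0.672, 0.74, 0.002, -0.0]
contact_force: [-2.0, 4.9, 11.7]
opening: 0.218
grip_force: 61.5
```

```bash
python3 st.py
```

```text
t 16.825 [ 0.601  -0.0877  0.1029] F [-2.   4.9 11.7] tq [1.5  0.58 0.15] open 0.218
bar angle 1.031 R 0.1301 q [-0.36  0.14 -0.1   1.33  0.    1.11]
spot px [386.5 204.9] 142 as height [np.float64(0.0842)]
top spot [221.6 245.9] 285 tri [0.5751 0.1768 0.0796] 0.0008
jack red 4993 extent [235 215] [329 284] rear [ 0.5079 -0.0175  0.012 ]
```

The force rises and the lift saturates, with the pad about 14 mm up, so the handle is at its stop. Now back up along the arc.

Request:
{"method": "play_rows", "body": {
  "series": [
    {"xyz":[-0.1,0.97,1.4],"rotation":[0,0,0],"claw":0},
    {"xyz":[-0.22,2.28,2.8],"rotation":[0,0,0],"claw":0},
    {"xyz":[-0.36,3.8,4.0],"rotation":[0,0,0],"claw":0},
    {"xyz":[-0.53,5.47,5.0],"rotation":[0,0,0],"claw":0},
    {"xyz":[-0.7,7.28,5.7],"rotation":[0,0,0],"claw":0},
    {"xyz":[-0.88,9.17,6.12],"rotation":[0,0,0],"claw":0},
    {"xyz":[-1.07,11.1,6.27],"rotation":[0,0,0],"claw":0},
    {"xyz":[-1.07,11.1,6.27],"rotation":[0,0,0],"claw":0}
  ]
}}

```text
t: 17.92
tcp_pos: [0.5899, 0.0235, 0.1651]
ee_rot: [0.672, 0.741, 0.0, 0.0]
contact_force: [-0.9, -1.2, 8.9]
opening: 0.215
grip_force: 63.0
```

```bash
python3 st.py
```

```text
t 17.925 [0.5899 0.0235 0.1651] F [-0.9 -1.2  8.9] tq [-0.21  0.38  0.01] open 0.215
bar angle -0.002 R 0.1291 q [-0.18  0.07 -0.06  1.44  0.    1.29]
spot px [384.6 211.7] 155 as height [np.float64(0.0657)]Traceback (most recent call last):
  File "st.py", line 6, in <module>
    T=snap("top"); a,na,ma=cen(hsv(T[0],*Y),(195,225,260,275)); p,e=tri(ray(T[1],T[2],a),ray(S[1],S[2],c)); print("top spot",a.round(1),na,"tri",p.round(4),e.round(4))
                           ~~~^^^^^^^^^^^^^^^^^^^^^^^^^^^^^^^^
  File "m.py", line 4, in cen
    n,l,st,c=cv2.connectedComponentsWithStats(z); i=1+np.argmax(st[1:,4]); return c[i],st[i,4],(l==i).astype(np.uint8)
                                                      ~~~~~~~~~^^^^^^^^^^
    return _wrapfunc(a, 'argmax', axis=axis, out=out, **kwds)
    return bound(*args, **kwds)
ValueError: attempt to get argmax of an empty sequence
```

Request:
{"method": "play_rows", "body": {
  "series": [
    {"xyz":[0,0,0],"rotation":[0,0,0],"claw":0},
    {"xyz":[0,0,0.05],"rotation":[0,0,0],"claw":0},
    {"xyz":[0.1,-1.3,0],"rotation":[0,0,0],"claw":0},
    {"xyz":[0.25,-2.6,-0.15],"rotation":[0,0,0],"claw":0},
    {"xyz":[0.37,-3.82,-0.48],"rotation":[0,0,0],"claw":0},
    {"xyz":[0.46,-4.8,-0.82],"rotation":[0,0,0],"claw":0},
    {"xyz":[0.54,-5.62,-1.19],"rotation":[0,0,0],"claw":0},
    {"xyz":[0.62,-6.5,-1.65],"rotation":[0,0,0],"claw":0}
  ]
}}

```text
t: 19.02
tcp_pos: [0.5958, -0.0429, 0.1474]
ee_rot: [0.672, 0.74, 0.001, -0.001]
contact_force: [0.2, 6.2, 3.8]
opening: 0.217
grip_force: 58.4
```

```bash
python3 st.py 2>/dev/null
```

```text
t 19.025 [ 0.5958 -0.0429  0.1474] F [0.2 6.2 3.8] tq [ 1.64 -0.08 -0.04] open 0.217
bar angle 0.537 R 0.1297 q [-0.29  0.1  -0.06  1.41  0.    1.18]
spot px [385.7 210.1] 131 as height [np.float64(0.0704)]
top spot [225.4 246.5] 278 tri [0.5761 0.1723 0.0693] 0.0022
jack red 6019 extent [235 215] [329 284] rear [ 0.5079 -0.0175  0.012 ]
```

Request:
{"method": "play_rows", "body": {
  "series": [
    {"xyz":[0.12,-1.22,-0.82],"rotation":[0,0,0],"claw":0},
    {"xyz":[0.21,-2.2,-1.66],"rotation":[0,0,0],"claw":0},
    {"xyz":[0.3,-3.1,-2.59],"rotation":[0,0,0],"claw":0},
    {"xyz":[0.4,-3.9,-3.6],"rotation":[0,0,0],"claw":0},
    {"xyz":[0.5,-4.45,-4.4],"rotation":[0,0,0],"claw":0},
    {"xyz":[0.5,-4.45,-4.4],"rotation":[0,0,0],"claw":0},
    {"xyz":[0.5,-4.45,-4.4],"rotation":[0,0,0],"claw":0},
    {"xyz":[0.5,-4.45,-4.4],"rotation":[0,0,0],"claw":0}
  ]
}}

```text
t: 20.12
tcp_pos: [0.6008, -0.0876, 0.104]
ee_rot: [0.673, 0.74, -0.0, -0.0]
contact_force: [-1.9, 4.4, 5.2]
opening: 0.216
grip_force: 58.5
```

```bash
python3 st.py 2>/dev/null
```

```text
t 20.125 [ 0.6008 -0.0876  0.104 ] F [-1.9  4.4  5.2] tq [0.93 0.39 0.06] open 0.216
bar angle 1.023 R 0.1306 q [-0.36  0.14 -0.09  1.34 -0.    1.12]
spot px [386.3 205.4] 143 as height [np.float64(0.0828)]
top spot [222. 246.] 286 tri [0.5751 0.1762 0.0786] 0.0007
jack red 5013 extent [235 215] [329 284] rear [ 0.5079 -0.0175  0.012 ]
```

Request:
{"method": "play_rows", "body": {
  "series": [
    {"xyz":[0,-0.1,-0.25],"rotation":[0,0,0],"claw":0},
    {"xyz":[0.02,-0.2,-0.5],"rotation":[0,0,0],"claw":0},
    {"xyz":[0.02,-0.2,-0.5],"rotation":[0,0,0],"claw":0},
    {"xyz":[0.02,-0.2,-0.5],"rotation":[0,0,0],"claw":0}
  ]
}}

```text
t: 20.72
tcp_pos: [0.6016, -0.0903, 0.0997]
ee_rot: [0.673, 0.74, -0.0, 0.001]
contact_force: [-1.9, 1.3, 7.1]
opening: 0.215
grip_force: 58.9
```

```bash
python3 st.py 2>/dev/null
```

```text
t 20.725 [ 0.6016 -0.0903  0.0997] F [-1.9  1.3  7.1] tq [ 0.58  0.25 -0.13] open 0.215
bar angle 1.062 R 0.1307 q [-0.36  0.14 -0.1   1.33 -0.    1.11]
spot px [386.4 205. ] 140 as height [np.float64(0.0838)]
top spot [221.7 245.9] 286 tri [0.5751 0.1767 0.0793] 0.0007
jack red 4967 extent [235 215] [329 284] rear [ 0.5079 -0.0175  0.012 ]
```

Request:
{"method": "play_rows", "body": {
  "series": [
    {"xyz":[0.02,-0.12,-0.25],"rotation":[0,0,0],"claw":0},
    {"xyz":[0.02,-0.12,-0.25],"rotation":[0,0,0],"claw":0},
    {"xyz":[0.02,-0.12,-0.25],"rotation":[0,0,0],"claw":0}
  ]
}}

```text
t: 21.2
tcp_pos: [0.6015, -0.0913, 0.0977]
ee_rot: [0.673, 0.74, -0.0, 0.001]
contact_force: [-3.5, 1.7, 11.9]
opening: 0.215
grip_force: 59.5
```

```bash
python3 st.py 2>/dev/null; python3 - <<'E'
from m import *
T=snap("top"); r=hsv(T[0],(0,170,70),(6,255,255))|hsv(T[0],(174,170,70),(180,255,255))
k,n,m=cen(r,(210,200,345,300)); c=max(cv2.findContours(m,0,1)[0],key=cv2.contourArea)[:,0,:].astype(float)
print(n,c.min(0),c.max(0)); 
for nm,i in(("left",c[:,0].argmin()),("right",c[:,0].argmax()),("low",c[:,1].argmax())): print(nm,c[i],onz(T[1],T[2],c[i],.012).round(4))
d=np.array([-.0958,.9954]); l=np.array([-.9954,-.0958]); S0=np.array([.5752,.1701])
for nm,f,s in(("frontL",.0195,.042),("frontR",.0195,-.042),("rearL",-.1855,.042),("rearR",-.1855,-.042)):
    q=S0+f*d+s*l; print(nm,"expected px",np.round(proj(T[1],T[2],[*q,.012]),1))
hi=[(u,v) for u,v in c if 268<v]; print("frontL-ish px",min(hi) if hi else None,"rearL-ish",max(hi) if hi else None)
E
```

```text
t 21.2 [ 0.6015 -0.0913  0.0977] F [-3.5  1.7 11.9] tq [0.78 0.93 0.21] open 0.215
bar angle 1.079 R 0.1306 q [-0.36  0.15 -0.1   1.32 -0.    1.11]
spot px [386.5 204.9] 142 as height [np.float64(0.0842)]
top spot [221.6 245.9] 285 tri [0.5751 0.1768 0.0796] 0.0007
jack red 4942 extent [235 215] [329 284] rear [ 0.5079 -0.0175  0.012 ]
5660 [224. 200.] [344. 299.]
left [224. 262.] [0.5537 0.185  0.012 ]
right [344. 240.] [ 0.5927 -0.0476  0.012 ]
low [262. 299.] [0.4812 0.1111 0.012 ]
frontL expected px [223.6 273.4]
frontR expected px [220.  230.8]
rearL expected px [329.3 261.5]
rearR expected px [324.6 219. ]
frontL-ish px (np.float64(224.0), np.float64(269.0)) rearL-ish (np.float64(321.0), np.float64(272.0))
```

The lift and force match the first stroke's stop, and the jack's front edge is where expected (224 px against 223.6), so it has not slid. Handing in.

```bash
python3 -c "
from station import robot
print(robot.sign_off())"
```

```text
the job is handed in; nothing more can be done
None
```

I handed the job in with the jack under the lift pad, the bar home in the socket, one full pump done, and the handle held down at its stop with the grinder's front raised about 14 mm; `sign_off()` returned no verdict.

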